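# Clear the bench after the copper practical

### The arm

A 6-joint arm with a two-finger parallel gripper is mounted at the origin on the work surface. World frame = base frame: x ahead of the robot, y to its left, z up, the work surface at z = 0. Lengths are in m, angles in rad, forces in N, time in s.
With the tool pointing down it reaches from about 0.25 to 0.775 m from the base axis. Payload 4 kg.
Tool frame: the origin (TCP) lies at the very end of the fingers, on their centre line; the grasp point (between the pads) lies 19 mm behind it (robot.hold_point_z is the distance from the TCP to the grasp point, in m); z points along the fingers, y is the line along which they close (so a half turn about z gives the same grasp; the last joint's range is limited). The gripper opens to 94 mm and grips with 3 to 60 N. Pads are 16 mm wide; open, the fingers measure 119 mm over their backs; the gripper's body (75 mm by 177 mm) begins 78 mm behind the grasp point.
Start: joints at [-1.248, 0.087, 1.371, -0, 1.684, -0.103], TCP at [0.227, -0.501, 0.206] pointing down, gripper open.
Joint ranges: [-3.1, 3.1], [-0.76, 2.03], [0.27, 2.55], [-1.08, 4.22], [0.17, 2.65], [-2.57, 2.57]. Speed limits (rad/s): [2.79, 2.79, 3.14, 3.14, 3.14, 3.14].

### API

Orientations are given as [roll, pitch, yaw] about the fixed x, y, z axes, in that order (R = Rz(yaw) Ry(pitch) Rx(roll)).
In Python, from bench import robot gives the robot as it stands.
- The arm moves only by the tool carry_out, never from a script. Its argument "steps" is a list of rows, each a list of 3 entries, a list of its own where there are three numbers: the shift along the tool's x, y, z in m, then the turn about the tool's z in units of 10 degrees (1.0 is 10 degrees), then the closure, from -1 (fully open) to 1 (shut). In form: [[[tx, ty, tz], roll, jaw], ...]. A call has 1 to 10 rows; each row is the pose to reach, as a shift and turn from the pose commanded when the call began, along the tool's axes at that moment; what a row does not reach only later rows make up. A row lasts 1/8 s, in which the tool goes at most 62.5 mm and 10.7 degrees, less where a joint would pass 70% of its speed; a pose out of reach is approached as far as the arm can. A call with a gripper value outside its range is refused whole. The fingers move at their own pace and stop on an object; the grip force is fixed at half the most. Time passes only in rows, so rows that repeat a pose let the fingers close. It gives the time, the measured TCP pose, the force, the opening and the grip force at its end, in the units of the state.
- robot.get_obs(): the state, without advancing time (a new reading comes with each control period).
- robot.snapshot(name): name is "scene" or "top" or "wrist"; returns a dict with "image" (384x512x3 uint8, red, green, blue), "z_map" (384x512 float32, m along the optical axis (not along the pixel's ray), 0 where there is no reading), "mtx" (3x3 intrinsics, pixels), "R" (3x3) and "t" (3): a world point X has camera coordinates R X + t. Camera axes: x right, y down, z forward; pixel columns grow to the right and rows downward; lengths in m; the calibration is good to about 2 mm. A picture is of the moment at which its call begins.
- robot.close_job(): hands the job in; it is judged then, once.
The state is a dict: "time": time; "joint_positions": joint angles; "qvel": joint speeds; "joint_torque": joint torques, N m; "tool_pos": TCP position; "ee_rot": TCP orientation; "wrist_force": force on the tool from outside, world axes, zero at the start; "wrist_torque": the same for the moment, N m; "width": finger opening in m; "finger_force": force on a finger pad.
Only numpy, scipy, OpenCV 4.12 (cv2) and the standard library are available. Lean on these libraries where they do the work, as an engineer would, in place of code of your own. Each camera call takes 0.05 s, during which the arm holds its last target. There are 200 camera calls.

### The job

Clear the bench after the copper practical: stand the two sample vials upright in the wooden tray, one in each bay, put both loose black rubber bungs in the blue tub, and drop the copper slug through the funnel so that it ends inside the brown bottle. Leave the stoppered flask standing where it is.

Things in the scene. Friction and masses are not known exactly. Their poses are not given: they have to be found in the camera images.
- vial_a_mid (a point): sample vial: glass cylinder 28 mm in diameter and 60 mm tall, standing upright, blue crystals inside, white screw cap on top, about 45 g; this point is its centre, 30 mm above its underside; z runs along it to the cap. The two vials are alike
- vial_b_mid (a point): sample vial: glass cylinder 28 mm in diameter and 60 mm tall, standing upright, blue crystals inside, white screw cap on top, about 45 g; this point is its centre, 30 mm above its underside; z runs along it to the cap. The two vials are alike
- bung_large_mid (a point): the larger black rubber bung standing wide end down, tapering from 38 mm diameter at the bottom to 33 mm at the top, 36 mm tall, about 45 g; this point is its centre, half-way up; z is its axis
- bung_small_mid (a point): the smaller black rubber bung standing wide end down, tapering from 30 mm diameter at the bottom to 25 mm at the top, 32 mm tall, about 25 g; this point is its centre, half-way up; z is its axis
- slug_mid (a point): copper slug, a plain cylinder 22 mm in diameter and 18 mm tall standing on its end, about 60 g, bright copper colour; this point is its centre, 9 mm above its underside; z is its axis
- vial_tray: low open tray of pale wood, 60 mm along its x, 124 mm along its y, 24 mm tall, walls and floor 5 mm thick. A divider 21 mm tall across its middle makes two bays, each 50 mm along x and about 54 mm along y, centred at y = +30 and -30 mm; the floor of the bays is 5 mm above the bench. Origin: centre of the underside, z up. Fixed to the bench.
- bung_tub: open tub of blue plastic, 100 mm along its x, 125 mm along its y (a thin rim runs 5 mm wider), 40 mm tall, walls and floor 4 mm thick. Origin: centre of the underside, z up. Fixed to the bench.
- bottle: brown glass bottle, 80 mm in diameter, with copper-coloured patches on its side, and a green powder funnel standing in its neck. The funnel's mouth is round, 92 mm across inside, with its rim 172 mm above the bench, on the bottle's axis; it narrows to a straight stem 34 mm across inside, which opens into the bottle. Origin: centre of the underside, z up. Fixed to the bench.
- flask: conical flask of clear glass, 66 mm across at the foot and 118 mm tall, closed with a white plastic stopper (it stays in). A bystander, loose, about 150 g: leave it standing. Origin: centre of the underside, z up.

How it is judged:
By the outcome, as a careful person would: the job done as asked, in the order asked, and still so for the second after the job is handed in, with the robot touching nothing.
It also fails if it takes over 112 s, if anything falls off the work surface, if the arm or the gripper's body presses on something with over 40 N, if the wrist force passes 120 N, or if a joint passes its speed limit or range.

## Working session

There is one attempt and no reset: what is moved stays moved. The work goes in short steps, Python scripts to look and compute and a tool call to move; the robot and the scene stay as the last step left them, time stands still between calls to the robot, and variables do not carry over. Pictures are saved under pics/ and viewed, at most 14 in all, crops included, and the job is handed in when it is done.

Besides the shell and the picture viewer there is one more tool, called after "Request:" as name([rows], argument=value, ...), one row to a line, values as JSON. carry_out: Moves the arm, as the interface text tells. Its arguments: {"type":"object","properties":{"steps":{"type":"array","items":{"type":"array"}}},"required":["steps"]}

```bash
mkdir -p pics; ls; cat > h.py <<'E'
import numpy as np, cv2
from bench import robot
def snap(n,fn=None):
    s=robot.snapshot(n)
    if fn: cv2.imwrite('pics/'+fn,cv2.cvtColor(s['image'],cv2.COLOR_RGB2BGR))
    return s
def cloud(s):
    z=s['z_map'];h,w=z.shape;u,v=np.meshgrid(np.arange(w),np.arange(h));K=s['mtx']
    c=np.stack([(u-K[0,2])/K[0,0]*z,(v-K[1,2])/K[1,1]*z,z],-1)
    return (c-s['t'])@s['R']
def ray(s,u,v,h):
    d=s['R'].T@np.linalg.inv(s['mtx'])@np.array([u,v,1.]);o=-s['R'].T@s['t']
    return o+d*(h-o[2])/d[2]
E
python3 - <<'E'
from h import *
for n in ('top','scene'):
    s=snap(n,n+'0.png'); print(n,s['mtx'].round(1).tolist(),(-s['R'].T@s['t']).round(3),s['R'].round(2).tolist())
o=robot.get_obs(); print({k:np.round(v,3).tolist() for k,v in o.items()})
E
```

```text
pics
top [[422.0, 0.0, 257.6], [0.0, 422.0, 193.5], [0.0, 0.0, 1.0]] [0.374 0.022 1.078] [[0.02, -1.0, 0.03], [-0.98, -0.02, -0.18], [0.18, -0.02, -0.98]]
scene [[358.7, 0.0, 249.6], [0.0, 358.7, 191.0], [0.0, 0.0, 1.0]] [0.877 0.508 0.601] [[-0.85, 0.52, -0.0], [0.35, 0.57, -0.74], [-0.39, -0.63, -0.67]]
{'time': 0.1, 'joint_positions': [-1.248, 0.088, 1.372, -0.0, 1.684, -0.103], 'qvel': [0.002, -0.0, -0.004, -0.001, 0.0, -0.002], 'joint_torque': [0.003, -34.125, -30.33, 0.072, 0.03, -0.0], 'tool_pos': [0.227, -0.5, 0.204], 'ee_rot': [-3.14, -0.0, 0.426], 'wrist_force': [-0.091, 0.806, -0.599], 'wrist_torque': [-0.01, -0.032, 0.031], 'finger_force': 0.0, 'width': 0.094}
```

View pics/top0.png

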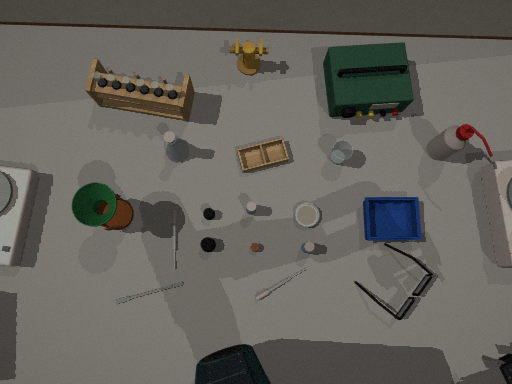

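View pics/scene0.png

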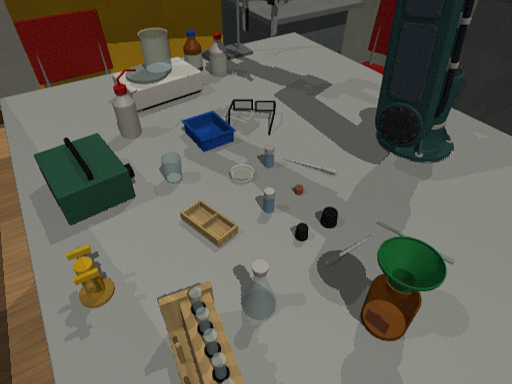

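Top view: the funnel is at (95,205), the bungs at (209,213) and (208,245), and the slug at (255,248). The vial caps are at (251,207) and (309,247), with a petri dish next to the second at (307,214). The tray is at (263,155), the tub at (392,219) and the flask at (172,147). The scene view shows the same layout.

```bash
python3 - <<'E'
from h import *
s=snap('top');P=cloud(s);im=s['image']
def blob(name,u,v,r,zlo,zhi):
    Q=P[v-r:v+r,u-r:u+r].reshape(-1,3);Q=Q[(Q[:,2]>zlo)&(Q[:,2]<zhi)]
    if len(Q)<3: print(name,len(Q));return
    lo,hi=Q.min(0),Q.max(0); rc=cv2.minAreaRect(Q[:,:2].astype(np.float32)*1000)
    print(name,len(Q),'mid',((lo+hi)/2).round(3),'ext',(hi-lo).round(3),'zmax',hi[2].round(3),'rect',np.round(rc[0]),np.round(rc[1]),round(rc[2],1))
blob('vial1',251,207,12,.05,.075)
blob('vial2',309,247,12,.05,.075)
blob('bungS',209,213,12,.026,.05)
blob('bungL',208,245,13,.03,.05)
blob('slug',256,248,10,.012,.04)
blob('tray',263,155,32,.016,.035)
blob('tub',392,219,35,.033,.05)
blob('funnel',95,205,32,.165,.19)
blob('flask',172,147,25,.10,.15)
blob('petri',307,214,18,.006,.05)
blob('glass',341,153,18,.03,.2)
blob('bench',280,290,10,-.1,.1)
E
```

```text
vial1 85 mid [0.527 0.016 0.056] ext [0.024 0.022 0.013] zmax 0.063 rect [527.  16.] [24. 22.] 1.6
vial2 87 mid [ 0.432 -0.127  0.058] ext [0.024 0.024 0.008] zmax 0.062 rect [ 432. -127.] [23. 24.] 19.7
bungS 81 mid [0.512 0.121 0.031] ext [0.023 0.025 0.009] zmax 0.035 rect [512. 121.] [23. 23.] 45.0
bungL 146 mid [0.435 0.121 0.035] ext [0.032 0.032 0.01 ] zmax 0.04 rect [434. 121.] [33. 31.] 46.7
slug 57 mid [0.429 0.003 0.017] ext [0.02  0.018 0.009] zmax 0.021 rect [429.   3.] [20. 18.] 0.3
tray 344 mid [ 0.668 -0.013  0.022] ext [0.09  0.133 0.012] zmax 0.028 rect [669. -13.] [ 61. 124.] 16.1
tub 670 mid [ 0.491 -0.34   0.039] ext [0.14  0.137 0.011] zmax 0.044 rect [ 490. -340.] [140. 136.] 1.0
funnel 227 mid [0.507 0.354 0.169] ext [0.096 0.096 0.008] zmax 0.173 rect [507. 354.] [94. 95.] 14.4
flask 123 mid [0.679 0.212 0.11 ] ext [0.027 0.027 0.021] zmax 0.121 rect [679. 213.] [26. 27.] 76.9
petri 472 mid [ 0.515 -0.129  0.013] ext [0.059 0.061 0.011] zmax 0.018 rect [ 515. -129.] [61. 59.] 89.9
glass 245 mid [ 0.672 -0.21   0.052] ext [0.051 0.05  0.044] zmax 0.074 rect [ 672. -210.] [49. 50.] 85.2
bench 397 mid [ 0.326 -0.061  0.003] ext [0.047 0.049 0.018] zmax 0.012 rect [326. -61.] [47. 49.] 0.4
```

Request:
carry_out([
  [[0.487,-0.347,0.05],2.44,-1],
  [[0.487,-0.347,0.05],2.44,-1],
  [[0.487,-0.347,0.05],2.44,-1],
  [[0.487,-0.347,0.05],2.44,-1],
  [[0.487,-0.347,0.05],2.44,-1],
  [[0.487,-0.347,0.05],2.44,-1],
  [[0.487,-0.347,0.05],2.44,-1],
  [[0.487,-0.347,0.05],2.44,-1],
  [[0.487,-0.347,0.05],2.44,-1],
  [[0.487,-0.347,0.05],2.44,-1],
])

```text
time: 1.4
tool_pos: [0.5278, 0.0189, 0.1547]
ee_rot: [-3.141, 0.001, 0.002]
wrist_force: [-0.0, -0.4, -0.2]
width: 0.0943
finger_force: 0.0
```

```bash
python3 - <<'E'
from h import *
s=snap('wrist','w1.png');P=cloud(s);o=robot.get_obs();print(o['tool_pos'],o['ee_rot'])
m=(P[...,2]>.05)&(P[...,2]<.075)&(np.hypot(P[...,0]-.527,P[...,1]-.016)<.03)
Q=P[m];print(len(Q),((Q.min(0)+Q.max(0))/2).round(4),(np.ptp(Q,0)).round(3))
t=snap('top');b=cv2.cvtColor(t['image'],cv2.COLOR_RGB2HSV);k=cv2.inRange(b,(105,120,50),(130,255,255));k[:,:330]=0
c=max(cv2.findContours(k,0,2)[0],key=cv2.contourArea);r=cv2.minAreaRect(c);print(r)
print(ray(t,*r[0],.04))
E
```

```text
[0.52928145 0.02265419 0.15394658] [-3.13720629e+00  8.68668872e-05  5.31720635e-03]
446 [0.5275 0.0145 0.056 ] [0.025 0.024 0.011]
((391.5, 218.0), (42.0, 57.0), 90.0)
[ 0.50661273 -0.33651233  0.04      ]
```

View pics/w1.png

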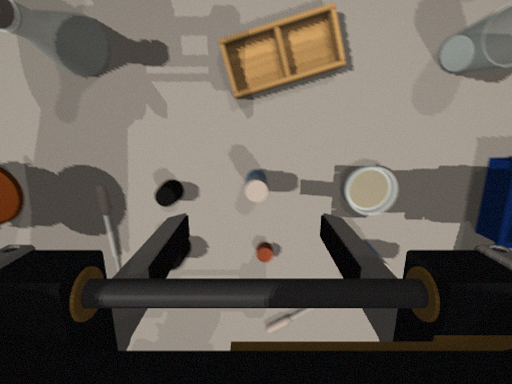

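The wrist view shows the vial cap at (257,190), between the fingers, with clear bench around it. Going down on it now.

Request:
carry_out([
  [[0,0,0.05],0,-1],
  [[0,0,0.09],0,-1],
  [[0,0,0.09],0,-1],
  [[0,0,0.09],0,-1],
  [[0,0,0.09],0,-1],
])

```text
time: 2.12
tool_pos: [0.5291, 0.0157, 0.0681]
ee_rot: [3.141, -0.005, -0.001]
wrist_force: [0.4, -1.2, 0.2]
width: 0.0943
finger_force: 0.0
```

Request:
carry_out([
  [[-0.001,0,0.042],0,-1],
  [[-0.001,0,0.042],0,-1],
  [[-0.001,0,0.042],0,-1],
  [[-0.001,0,0.042],0,1],
  [[-0.001,0,0.042],0,1],
  [[-0.001,0,0.042],0,1],
  [[-0.001,0,0.042],0,1],
  [[-0.001,0,0.042],0,1],
  [[-0.001,0,0.042],0,1],
])

```text
time: 3.25
tool_pos: [0.5263, 0.0163, 0.0234]
ee_rot: [3.142, 0.0, -0.0]
wrist_force: [-0.2, 0.3, -0.4]
width: 0.0378
finger_force: 0.0
```

Request:
carry_out([
  [[0,0,0],0,1],
  [[0,0,0],0,1],
  [[0,0,0],0,1],
  [[0,0,0],0,1],
  [[0,0,-0.06],0,1],
  [[0,0,-0.06],0,1],
  [[0,0,-0.06],0,1],
])

```text
time: 4.12
tool_pos: [0.5262, 0.0163, 0.0834]
ee_rot: [3.142, -0.0, -0.0]
wrist_force: [0.0, 0.1, -1.7]
width: 0.0277
finger_force: 30.0
```

Request:
carry_out([
  [[0.05,0,0],0,1],
  [[0.1,0,0],0,1],
  [[0.135,0,0],0,1],
  [[0.135,0,0],0,1],
  [[0.135,0,0],0,1],
  [[0.135,0,0.03],0,1],
  [[0.135,0,0.03],0,1],
  [[0.135,0,0.03],0,1],
])

```text
time: 5.12
tool_pos: [0.6609, 0.0163, 0.0542]
ee_rot: [3.142, -0.0, -0.0]
wrist_force: [0.6, -0.6, -0.3]
width: 0.0281
finger_force: 30.0
```

```bash
python3 - <<'E'
from h import *
s=snap('wrist','w2.png');print(robot.get_obs()['tool_pos'])
E
```

```text
[0.66152254 0.01624094 0.05488692]
```

View pics/w2.png

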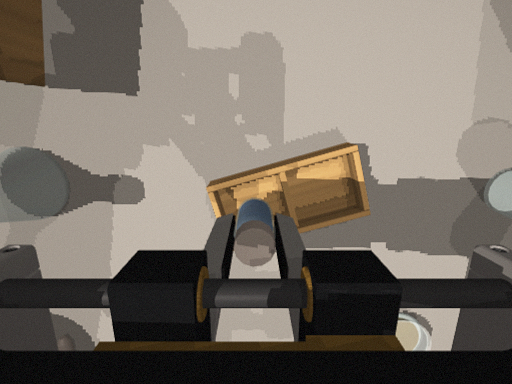

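The vial hangs over the left bay, with its body at about (255,215) and the bay spanning columns 222 to 285. Lowering it.

Request:
carry_out([
  [[0,0,0.013],0,1],
  [[0,0,0.025],0,1],
  [[0,0,0.025],0,1],
  [[0,0,0.025],0,1],
  [[0,0,0.025],0,0.1],
  [[0,0,0.025],0,0.1],
  [[0,0,0.025],0,0.1],
])

```text
time: 6.05
tool_pos: [0.6615, 0.0162, 0.0286]
ee_rot: [3.141, -0.0, -0.0]
wrist_force: [0.2, -0.2, -0.1]
width: 0.042
finger_force: 0.0
```

Request:
carry_out([
  [[0,0,-0.05],0,0.1],
  [[0,0,-0.09],0,0.1],
  [[0,0,-0.09],0,-0.5],
  [[-0.229,0.143,-0.09],0,-1],
  [[-0.229,0.143,-0.09],0,-1],
  [[-0.229,0.143,-0.09],0,-1],
  [[-0.229,0.143,-0.09],0,-1],
  [[-0.229,0.143,-0.09],0,-1],
  [[-0.229,0.143,-0.09],0,-1],
  [[-0.229,0.143,-0.09],0,-1],
])

```text
time: 7.3
tool_pos: [0.4334, -0.1262, 0.1183]
ee_rot: [-3.141, -0.001, 0.001]
wrist_force: [-0.7, 0.1, -0.2]
width: 0.094
finger_force: 0.0
```

```bash
python3 - <<'E'
from h import *
s=snap('top');P=cloud(s);print(robot.get_obs()['tool_pos'])
Q=P[(P[...,2]>.05)&(P[...,2]<.08)&(np.hypot(P[...,0]-.661,P[...,1]-.016)<.03)]
print(len(Q),((Q.min(0)+Q.max(0))/2).round(3),Q[:,2].max())
s=snap('wrist');P=cloud(s)
Q=P[(P[...,2]>.05)&(P[...,2]<.07)&(np.hypot(P[...,0]-.432,P[...,1]+.127)<.025)]
print(len(Q),((Q.min(0)+Q.max(0))/2).round(3),np.ptp(Q,0).round(3))
E
```

```text
[ 0.43350451 -0.12613979  0.11830135]
84 [0.66  0.016 0.06 ] 0.0693697768350351
576 [ 0.432 -0.127  0.056] [0.024 0.025 0.011]
```

Vial 1 stands in its bay. Next is vial 2.

Request:
carry_out([
  [[-0.001,0.001,0.05],0,-1],
  [[-0.001,0.001,0.09],0,-1],
  [[-0.001,0.001,0.094],0,-1],
  [[-0.001,0.001,0.094],0,-1],
  [[-0.001,0.001,0.094],0,0.3],
  [[-0.001,0.001,0.094],0,1],
  [[-0.001,0.001,0.094],0,1],
  [[-0.001,0.001,0.094],0,1],
  [[-0.001,0.001,0.094],0,1],
  [[-0.001,0.001,0.094],0,1],
])

```text
time: 8.65
tool_pos: [0.4313, -0.1278, 0.0244]
ee_rot: [3.142, 0.0, -0.0]
wrist_force: [0.4, 0.4, 0.7]
width: 0.0373
finger_force: 0.0
```

Request:
carry_out([
  [[0,0,0],0,1],
  [[0,0,0],0,1],
  [[0,0,0],0,1],
  [[0,0,0],0,1],
  [[0,0,0],0,1],
  [[0,0,-0.06],0,1],
  [[0,0,-0.08],0,1],
  [[0,0,-0.08],0,1],
])

```text
time: 9.65
tool_pos: [0.4327, -0.1284, 0.1064]
ee_rot: [3.14, -0.004, -0.0]
wrist_force: [-0.0, 0.2, -1.4]
width: 0.0274
finger_force: 30.0
```

Request:
carry_out([
  [[0.245,-0.083,0],0,1],
  [[0.245,-0.083,0],0,1],
  [[0.245,-0.083,0],0,1],
  [[0.245,-0.083,0],0,1],
  [[0.245,-0.083,0],0,1],
  [[0.245,-0.083,0],0,1],
  [[0.245,-0.083,0.05],0,1],
  [[0.245,-0.083,0.05],0,1],
  [[0.245,-0.083,0.05],0,1],
])

```text
time: 10.78
tool_pos: [0.6758, -0.0455, 0.056]
ee_rot: [3.141, -0.001, -0.001]
wrist_force: [-0.3, -0.3, 0.1]
width: 0.0275
finger_force: 30.0
```

```bash
python3 - <<'E'
from h import *
s=snap('wrist','w3.png');print(robot.get_obs()['tool_pos'])
E
```

```text
[ 0.67684379 -0.04547486  0.05715194]
```

View pics/w3.png

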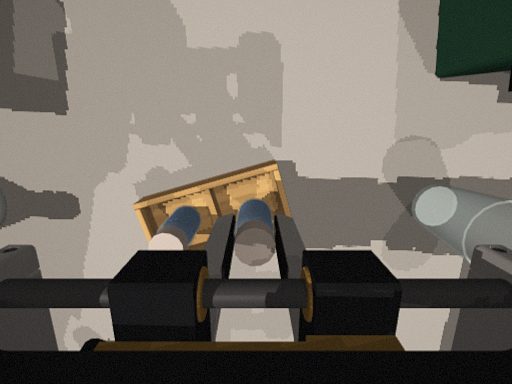

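Vial 1 stands in the left bay, with its cap at (165,245). Vial 2 is over the right bay at (255,215). Lowering it.

Request:
carry_out([
  [[0,0,0.014],0,1],
  [[0,0,0.027],0,1],
  [[0,0,0.027],0,1],
  [[0,0,0.027],0,1],
  [[0,0,0.027],0,0.15],
  [[0,0,0.027],0,0.15],
  [[0,0,0.027],0,0.15],
])

```text
time: 11.7
tool_pos: [0.6759, -0.0447, 0.0267]
ee_rot: [-3.141, 0.001, -0.0]
wrist_force: [0.3, -0.1, 1.6]
width: 0.04
finger_force: 0.0
```

Request:
carry_out([
  [[0,0,-0.05],0,0.15],
  [[0,0,-0.1],0,0.15],
  [[0,0,-0.1],0,0.15],
  [[-0.164,-0.166,-0.1],0,-0.5],
  [[-0.164,-0.166,-0.1],0,-0.5],
  [[-0.164,-0.166,-0.1],0,-0.5],
  [[-0.164,-0.166,-0.1],0,-0.5],
  [[-0.164,-0.166,-0.1],0,-0.5],
  [[-0.164,-0.166,-0.1],0,-0.5],
  [[-0.164,-0.166,-0.1],0,-0.5],
])

```text
time: 12.95
tool_pos: [0.5131, 0.1203, 0.1269]
ee_rot: [3.141, 0.001, -0.002]
wrist_force: [-0.0, -0.6, -0.3]
width: 0.0705
finger_force: 0.0
```

```bash
python3 - <<'E'
from h import *
s=snap('top');P=cloud(s);print(robot.get_obs()['tool_pos'])
for c in ((.661,.016),(.677,-.045)):
    Q=P[(P[...,2]>.05)&(P[...,2]<.08)&(np.hypot(P[...,0]-c[0],P[...,1]-c[1])<.025)]
    print(len(Q),((Q.min(0)+Q.max(0))/2).round(3),Q[:,2].max())
s=snap('wrist');P=cloud(s)
for c,z in (((.512,.121),.026),((.435,.121),.03),((.429,.003),.013)):
    Q=P[(P[...,2]>z)&(P[...,2]<z+.012)&(np.hypot(P[...,0]-c[0],P[...,1]-c[1])<.028)]
    if len(Q): print(len(Q),((Q.min(0)+Q.max(0))/2).round(3),np.ptp(Q,0).round(3))
E
```

```text
[0.5131197  0.12024424 0.12702449]
87 [0.661 0.016 0.06 ] 0.06888170647769695
88 [ 0.677 -0.046  0.06 ] 0.0684833831784385
448 [0.513 0.122 0.03 ] [0.025 0.025 0.008]
665 [0.435 0.121 0.034] [0.033 0.033 0.008]
134 [0.432 0.001 0.016] [0.018 0.016 0.006]
```

Both vials are upright. Next is the small bung.

Request:
carry_out([
  [[0,-0.001,0.06],0,-0.5],
  [[0,-0.001,0.11],0,-0.5],
  [[0,-0.001,0.122],0,-0.5],
  [[0,-0.001,0.122],0,-0.5],
  [[0,-0.001,0.122],0,1],
  [[0,-0.001,0.122],0,1],
  [[0,-0.001,0.122],0,1],
  [[0,-0.001,0.122],0,1],
  [[0,-0.001,0.122],0,1],
  [[0,-0.001,0.122],0,1],
])

```text
time: 14.3
tool_pos: [0.5125, 0.1223, 0.0057]
ee_rot: [3.142, -0.0, -0.0]
wrist_force: [-0.3, 0.6, 0.9]
width: 0.0272
finger_force: 30.0
```

Request:
carry_out([
  [[0,0,0],0,1],
  [[0,0,0],0,1],
  [[0,0,0],0,1],
  [[0,0,-0.05],0,1],
  [[0,0,-0.1],0,1],
  [[0,0,-0.13],0,1],
  [[0,0,-0.13],0,1],
])

```text
time: 15.18
tool_pos: [0.5141, 0.1224, 0.138]
ee_rot: [-3.141, -0.006, -0.0]
wrist_force: [0.6, -0.4, -0.6]
width: 0.0274
finger_force: 29.9
```

Request:
carry_out([
  [[0.013,0.459,0],0,1],
  [[0.013,0.459,0],0,1],
  [[0.013,0.459,0],0,1],
  [[0.013,0.459,0],0,1],
  [[0.013,0.459,0],0,1],
  [[0.013,0.459,0],0,1],
  [[0.013,0.459,0],0,1],
  [[0.013,0.459,0],0,1],
  [[0.013,0.459,0],0,1],
  [[0.013,0.459,0],0,1],
])

```text
time: 16.42
tool_pos: [0.5253, -0.3347, 0.1345]
ee_rot: [-3.14, 0.001, 0.002]
wrist_force: [0.1, -0.1, -0.7]
width: 0.0278
finger_force: 29.9
```

```bash
python3 - <<'E'
from h import *
s=snap('wrist','w4.png');P=cloud(s);o=robot.get_obs();print(o['tool_pos'],o['width'])
b=cv2.cvtColor(s['image'],cv2.COLOR_RGB2HSV);k=cv2.inRange(b,(105,120,40),(130,255,255))>0
Q=P[k&(P[...,2]>.034)&(P[...,2]<.048)];print(len(Q),Q.min(0).round(3),Q.max(0).round(3))
E
```

```text
[ 0.52556106 -0.33459345  0.135045  ] 0.02781595447448899
2686 [ 0.453 -0.408  0.034] [ 0.562 -0.271  0.042]
```

View pics/w4.png

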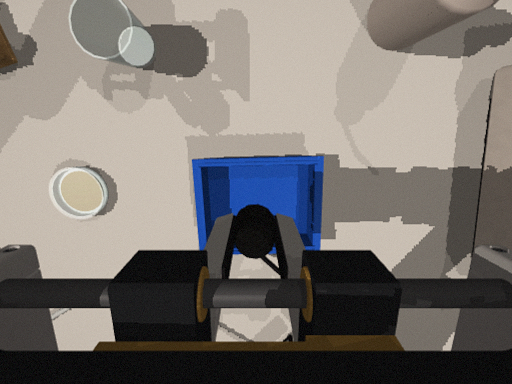

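The bung at (255,230) is above the tub, which spans columns 193 to 325 and rows 157 to 250. Lowering it to the tub floor.

Request:
carry_out([
  [[0.004,0.004,0.06],0,1],
  [[0.004,0.004,0.1],0,1],
  [[0.004,0.004,0.121],0,1],
  [[0.004,0.004,0.121],0,1],
  [[0.004,0.004,0.121],0,0.1],
  [[0.004,0.004,0.121],0,0.1],
  [[0.004,0.004,0.121],0,0.1],
  [[0.004,0.004,0.06],0,0.1],
  [[0.004,0.004,-0.01],0,0],
  [[0.004,0.004,-0.01],0,-0.3],
])

```text
time: 17.73
tool_pos: [0.5322, -0.343, 0.1536]
ee_rot: [3.133, -0.011, -0.0]
wrist_force: [0.9, -1.0, 0.2]
width: 0.0536
finger_force: 0.0
```

Request:
carry_out([
  [[-0.095,-0.46,0],0,-0.6],
  [[-0.095,-0.46,0],0,-0.6],
  [[-0.095,-0.46,0],0,-0.6],
  [[-0.095,-0.46,0],0,-0.6],
  [[-0.095,-0.46,0],0,-0.6],
  [[-0.095,-0.46,0],0,-0.6],
  [[-0.095,-0.46,0],0,-0.6],
  [[-0.095,-0.46,0],0,-0.6],
  [[-0.095,-0.46,0],0,-0.6],
  [[-0.095,-0.46,0],0,-0.6],
])

```text
time: 18.98
tool_pos: [0.4343, 0.1185, 0.145]
ee_rot: [3.141, 0.001, -0.0]
wrist_force: [-0.4, 0.4, -0.1]
width: 0.0751
finger_force: 0.0
```

```bash
python3 - <<'E'
from h import *
s=snap('top');P=cloud(s);print(robot.get_obs()['tool_pos'],robot.get_obs()['width'])
k=(s['image'].max(-1)<50)&(abs(P[...,0]-.507)<.045)&(abs(P[...,1]+.339)<.057)
Q=P[k];print(len(Q),Q.min(0).round(3),Q.max(0).round(3))
E
```

```text
[0.43448101 0.11814947 0.14508122] 0.07521048975269057
135 [ 0.516 -0.364  0.002] [ 0.552 -0.325  0.042]
```

Request:
carry_out([
  [[0,-0.003,0.06],0,-0.6],
  [[0,-0.003,0.12],0,-0.6],
  [[0,-0.003,0.139],0,-0.6],
  [[0,-0.003,0.139],0,-0.6],
  [[0,-0.003,0.139],0,1],
  [[0,-0.003,0.139],0,1],
  [[0,-0.003,0.139],0,1],
  [[0,-0.003,0.139],0,1],
  [[0,-0.003,0.139],0,1],
  [[0,-0.003,0.139],0,1],
])

```text
time: 20.27
tool_pos: [0.4347, 0.1223, 0.007]
ee_rot: [3.141, -0.001, 0.0]
wrist_force: [-0.6, -0.1, 3.6]
width: 0.0352
finger_force: 30.0
```

Request:
carry_out([
  [[0,0,0],0,1],
  [[0,0,0],0,1],
  [[0,0,0],0,1],
  [[0,0,-0.05],0,1],
  [[0,0,-0.1],0,1],
  [[0,0,-0.13],0,1],
  [[0,0,-0.13],0,1],
])

```text
time: 21.15
tool_pos: [0.4359, 0.1226, 0.1384]
ee_rot: [-3.141, -0.005, -0.0]
wrist_force: [-0.1, -0.2, -0.1]
width: 0.0358
finger_force: 29.9
```

Request:
carry_out([
  [[0.051,0.462,0],0,1],
  [[0.051,0.462,0],0,1],
  [[0.051,0.462,0],0,1],
  [[0.051,0.462,0],0,1],
  [[0.051,0.462,0],0,1],
  [[0.051,0.462,0],0,1],
  [[0.051,0.462,0],0,1],
  [[0.051,0.462,0],0,1],
  [[0.051,0.462,0],0,1],
  [[0.051,0.462,0],0,1],
])

```text
time: 22.4
tool_pos: [0.4846, -0.3382, 0.1343]
ee_rot: [-3.139, 0.003, 0.0]
wrist_force: [0.4, 0.1, 0.5]
width: 0.0354
finger_force: 29.9
```

Request:
carry_out([
  [[0,0,0.05],0,1],
  [[0,0,0.07],0,1],
  [[0,0,0.07],0,1],
])

```text
time: 22.78
tool_pos: [0.484, -0.3368, 0.0639]
ee_rot: [-3.138, 0.004, 0.002]
wrist_force: [-0.2, 0.5, 0.3]
width: 0.0354
finger_force: 29.9
```

```bash
python3 - <<'E'
from h import *
s=snap('scene','s5.png');snap('wrist','w5.png');o=robot.get_obs();print(o['tool_pos'],o['width'])
cv2.imwrite('pics/s5c.png',cv2.resize(cv2.imread('pics/s5.png')[90:170,150:310],None,fx=4,fy=4))
E
```

```text
[ 0.48586735 -0.33888793  0.06733385] 0.035476255211840196
```

View pics/s5c.png

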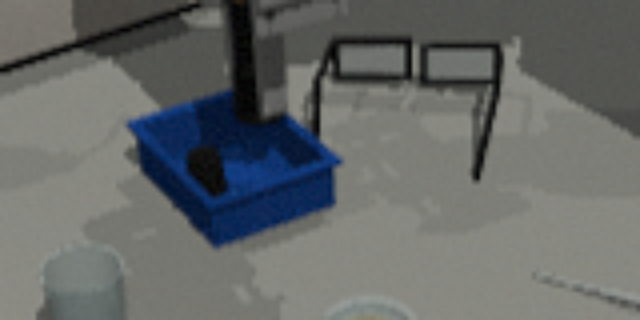

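View pics/w5.png

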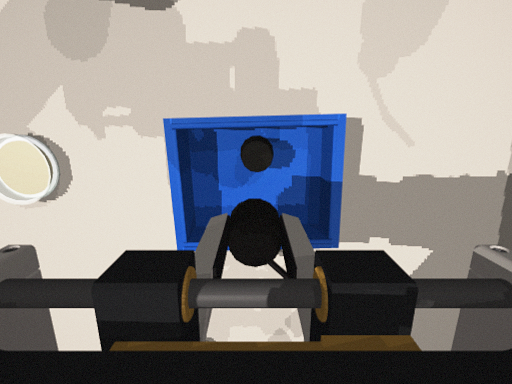

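The small bung stands in the tub at (257,153). The large one is held at (255,232), over the near half. Lowering it.

Request:
carry_out([
  [[0.001,0,0.03],0,1],
  [[0.001,0,0.053],0,1],
  [[0.001,0,0.053],0,1],
  [[0.001,0,0.053],0,0],
  [[0.001,0,0.053],0,0],
  [[0.001,0,0.053],0,0],
  [[0.001,0,0.0],0,0],
  [[0.001,0,-0.05],0,0],
  [[0.001,0,-0.08],0,0],
  [[0.001,0,-0.08],0,-0.3],
])

```text
time: 24.12
tool_pos: [0.488, -0.3411, 0.1505]
ee_rot: [3.136, -0.006, -0.0]
wrist_force: [-0.3, -0.3, -0.5]
width: 0.0539
finger_force: 0.0
```

Request:
carry_out([
  [[-0.056,-0.342,0.03],0,-0.3],
  [[-0.056,-0.342,0.03],0,-0.3],
  [[-0.056,-0.342,0.03],0,-0.3],
  [[-0.056,-0.342,0.03],0,-0.3],
  [[-0.056,-0.342,0.03],0,-0.3],
  [[-0.056,-0.342,0.03],0,-0.3],
  [[-0.056,-0.342,0.03],0,-0.3],
  [[-0.056,-0.342,0.03],0,-0.3],
  [[-0.056,-0.342,0.03],0,-0.3],
])

```text
time: 25.25
tool_pos: [0.4305, 0.0011, 0.1161]
ee_rot: [3.141, 0.001, -0.002]
wrist_force: [0.1, -0.0, 0.4]
width: 0.061
finger_force: 0.0
```

```bash
python3 - <<'E'
from h import *
s=snap('top');P=cloud(s);print(robot.get_obs()['tool_pos'],robot.get_obs()['width'])
k=(s['image'].max(-1)<50)&(abs(P[...,0]-.507)<.045)&(abs(P[...,1]+.339)<.057)
Q=P[k];print(len(Q),Q.min(0).round(3),Q.max(0).round(3))
for i,s in enumerate((snap('wrist'),)):
    b=cv2.cvtColor(s['image'],cv2.COLOR_RGB2HSV);P=cloud(s)
    k=((b[...,0]<15)&(b[...,1]>110)&(np.hypot(P[...,0]-.431,P[...,1]-.002)<.025)&(P[...,2]>.013)&(P[...,2]<.025))
    Q=P[k];print(len(Q),((Q.min(0)+Q.max(0))/2).round(4),np.ptp(Q,0).round(3))
E
```

```text
[0.43055747 0.00110243 0.11621699] 0.061130063933479604
354 [ 0.469 -0.368  0.   ] [ 0.552 -0.307  0.045]
314 [0.4305 0.0037 0.0162] [0.021 0.02  0.006]
```

Request:
carry_out([
  [[0,-0.002,0.06],0,-0.3],
  [[0,-0.002,0.1],0,-0.3],
  [[0,-0.002,0.113],0,-0.3],
  [[0,-0.002,0.113],0,-0.3],
  [[0,-0.002,0.113],0,1],
  [[0,-0.002,0.113],0,1],
  [[0,-0.002,0.113],0,1],
  [[0,-0.002,0.113],0,1],
  [[0,-0.002,0.113],0,1],
  [[0,-0.002,0.113],0,1],
])

```text
time: 26.6
tool_pos: [0.4306, 0.0042, 0.0038]
ee_rot: [3.141, -0.0, -0.0]
wrist_force: [-0.3, -0.7, 1.8]
width: 0.021
finger_force: 30.0
```

Request:
carry_out([
  [[0,0,0],0,1],
  [[0,0,0],0,1],
  [[0,0,0],0,1],
  [[0,0,-0.05],0,1],
  [[0,0,-0.11],0,1],
  [[0,0,-0.17],0,1],
  [[0,0,-0.22],0,1],
  [[0,0,-0.22],0,1],
  [[0,0,-0.22],0,1],
])

```text
time: 27.72
tool_pos: [0.4297, 0.0044, 0.2218]
ee_rot: [-3.141, 0.003, -0.0]
wrist_force: [-0.5, 0.4, -0.8]
width: 0.0212
finger_force: 30.0
```

Request:
carry_out([
  [[0.077,-0.35,0],0,1],
  [[0.077,-0.35,0],0,1],
  [[0.077,-0.35,0],0,1],
  [[0.077,-0.35,0],0,1],
  [[0.077,-0.35,0],0,1],
  [[0.077,-0.35,0],0,1],
  [[0.077,-0.35,0],0,1],
  [[0.077,-0.35,0],0,1],
  [[0.077,-0.35,0],0,1],
  [[0.077,-0.35,0],0,1],
])

```text
time: 28.98
tool_pos: [0.5075, 0.3531, 0.2239]
ee_rot: [-3.142, -0.001, -0.002]
wrist_force: [0.3, -0.6, -0.6]
width: 0.0206
finger_force: 30.0
```

```bash
python3 - <<'E'
from h import *
s=snap('wrist','w6.png');P=cloud(s);o=robot.get_obs();print(o['tool_pos'],o['width'])
b=cv2.cvtColor(s['image'],cv2.COLOR_RGB2HSV);k=(b[...,0]>50)&(b[...,0]<90)&(b[...,1]>100)&(P[...,2]>.166)&(P[...,2]<.18)
Q=P[k];print(len(Q),Q.min(0).round(3),Q.max(0).round(3))
e=cv2.fitEllipse(Q[:,:2].astype(np.float32)*1000) if len(Q)>5 else None;print(e)
E
```

```text
[0.50752306 0.35324059 0.22400328] 0.02100544982812614
754 [0.46  0.307 0.166] [0.554 0.402 0.174]
((507.4022216796875, 354.485595703125), (92.39094543457031, 92.90489959716797), 85.9919662475586)
```

View pics/w6.png

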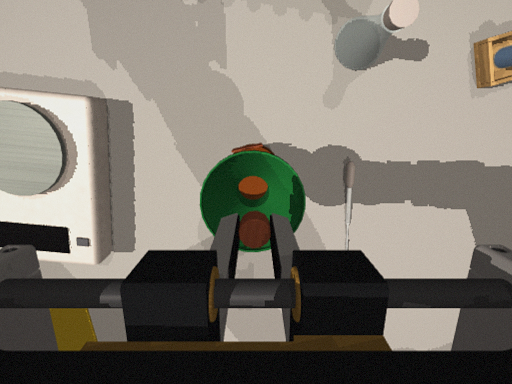

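The slug is held at (254,230), centred on the funnel to about 1 mm, and the stem shows at (253,187). Going slightly into the mouth to release it.

Request:
carry_out([
  [[0,-0.001,0.04],0,1],
  [[0,-0.001,0.062],0,1],
  [[0,-0.001,0.062],0,1],
  [[0,-0.001,0.062],0,1],
  [[0,-0.001,0.062],0,0.1],
  [[0,-0.001,0.062],0,0.1],
  [[0,-0.001,0.062],0,0.1],
  [[0,-0.001,0.062],0,0.1],
  [[0,-0.001,0.0],0,0.1],
  [[0,-0.001,0.0],0,0.1],
])

```text
time: 30.28
tool_pos: [0.5095, 0.3565, 0.2299]
ee_rot: [-3.136, -0.01, 0.0]
wrist_force: [1.8, -1.2, 0.1]
width: 0.0423
finger_force: 0.0
```

Request:
carry_out([
  [[-0.03,0.1,-0.05],0,0],
  [[-0.03,0.2,-0.05],0,0],
  [[-0.03,0.2,-0.05],0,0],
  [[-0.03,0.2,-0.05],0,0],
  [[-0.03,0.2,-0.05],0,0],
  [[-0.03,0.2,-0.05],0,0],
])

```text
time: 31.02
tool_pos: [0.4773, 0.156, 0.273]
ee_rot: [-3.141, 0.001, 0.0]
wrist_force: [-0.4, -0.5, -0.1]
width: 0.0471
finger_force: 0.0
```

```bash
python3 - <<'E'
from h import *
a=snap('top','t7.png')['image'];b=snap('scene','s7.png')['image'];o=robot.get_obs();print(o['tool_pos'],o['width'],o['time'])
bg=lambda x:cv2.cvtColor(x,cv2.COLOR_RGB2BGR)
cv2.imwrite('pics/m7.png',np.hstack([cv2.resize(bg(a)[110:260,60:210],(400,400)),cv2.resize(bg(b)[220:370,330:480],(400,400))]))
E
```

```text
[0.47727596 0.15634003 0.27273854] 0.04642560109207545 31.125
```

View pics/m7.png

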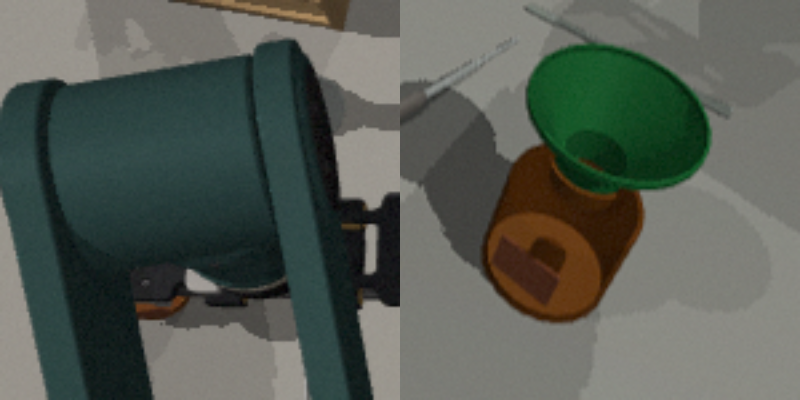

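View pics/s7.png

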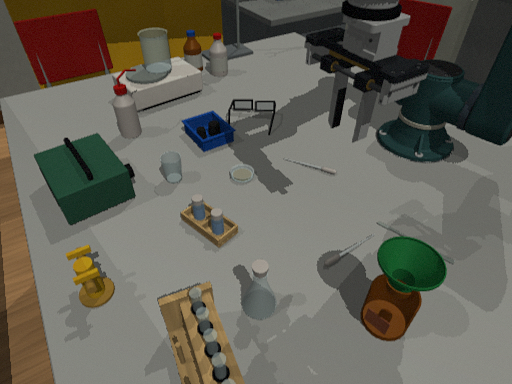

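Both vials stand in the tray at (198,207) and (217,222), both bungs are in the tub, and the flask is standing. A dark blob shows inside the bottle, so I'll compare with the first image to confirm it's the slug.

```bash
python3 - <<'E'
from h import *
a=cv2.imread('pics/scene0.png').astype(int);b=cv2.imread('pics/s7.png').astype(int)
d=(abs(a-b).max(-1)>30).astype(np.uint8);d[:,:330]=0;d[:225]=0
n,l,st,c=cv2.connectedComponentsWithStats(d)
for i in range(1,n):
    if st[i,4]>8: print(st[i],c[i].round())
E
```

```text
[330 225   7   4  22] [332. 226.]
[423 225  32  23 141] [440. 237.]
[445 225  19  14  72] [455. 230.]
[482 225   9   5  16] [486. 227.]
[491 225   7   9  18] [494. 229.]
[464 226   5   3   9] [466. 227.]
[462 227  15  17  50] [469. 234.]
[473 227  14  10  41] [481. 232.]
[419 229   8   7  13] [422. 232.]
[496 230   6   8  16] [499. 233.]
[422 235   6   7  14] [424. 238.]
[416 236   5   3   9] [418. 237.]
[450 240  22  20 118] [460. 250.]
[473 244   6   9  13] [476. 248.]
[470 247   4   5   9] [471. 249.]
[443 249   6   4   9] [446. 250.]
[379 309  13  13 103] [385. 315.]
```

The blob at (385,315), about 13 px across, is new and at the bottom of the bottle, so it's the slug. Handing in.

```bash
python3 -c "
from bench import robot; print(robot.close_job())"
```

```text
the job is handed in; nothing more can be done
None
```

The job is handed in at about 31 s: both vials stand upright in the tray, one per bay, both bungs are in the blue tub, the slug is inside the brown bottle, and the flask was left standing untouched.

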